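# Lay the seal ring round the hub of the bare disc

## Task

One of the two white moulded discs on the bench still has no seal; the other already wears its black ring. Pick up the one large black rubber ring lying on the bench among the small rings and the solid rubber blank, and lay it flat on the bare disc so that it goes round the steel hub in the middle, then let go.

Things in the scene. Friction and masses are not known exactly. Their poses are not given: they have to be found in the camera images.
- seal_ring: Loose, rigid, flat black ring, outer diameter 50 mm, hole 38 mm, 6 mm thick, about 15 g, flat on the bench top (z = 0) between the two discs. Origin: centre of its underside; z: its axis, up. In the same row, 80 mm or more away (centres), lie unwanted black parts: a 30 mm ring 5 mm thick, a 20 mm high stack of these, and a solid 50 mm blank 6 mm thick without a hole.
- bare_disc: The white disc with no ring on it, 140 mm in diameter, fixed to the bench on a short post, left or right of the loose rings. Origin: on its vertical axis, at the bench top; z up. Its flat upper face is 26 mm above the origin. A steel hub, 14 mm in diameter and 12 mm high with a tapered top, stands in the middle of that face, its top 38 mm above the origin.
- finished_disc: The other white disc, same size, fixed, on the other side of the loose rings; it already has a black ring of 50 mm outer diameter fixed round its hub. Origin: on its vertical axis, at the bench top. Not part of the work; it stands 38 mm high.
There are look-alikes about, which are no part of the job. What is shaped like the seal_ring but blue or yellow is not meant.

How it is judged:
By the outcome, as a careful person would: the job done as asked, in the order asked, and still so for the second after the job is handed in, with the robot touching nothing.
It also fails if it takes over 32 s, if anything falls off the work surface, if the arm or the gripper's body presses on something with over 40 N, if the wrist force passes 120 N, or if a joint passes its speed limit or range.

## Robot

A 6-joint arm with a two-finger parallel gripper is mounted at the origin on the work surface. World frame = base frame: x ahead of the robot, y to its left, z up, the work surface at z = 0. Lengths are in m, angles in rad, forces in N, time in s.
With the tool pointing down it reaches from about 0.375 to 0.975 m from the base axis. Payload 3.8 kg.
Tool frame: the origin (TCP) lies at the very end of the fingers, on their centre line; the grasp point (between the pads) lies 19 mm behind it; z points along the fingers, y is the line along which they close (so a half turn about z gives the same grasp; the last joint's range is limited). The gripper opens to 85 mm and grips with 20 to 120 N. Pads are 22 mm wide; open, the fingers measure 114 mm over their backs; the gripper's body (76 mm by 85 mm) begins 54 mm behind the grasp point. The pads swing forward as they close: fully open they stand 13 mm farther back than shut.
Start: joints at [1.172, 0.264, 1.604, -0, 1.274, -0.037], TCP at [0.239, 0.631, 0.207] pointing down, gripper open.
Joint ranges: [-2.63, 2.63], [-0.94, 2.18], [0.31, 2.57], [-1.31, 4.45], [0, 2.66], [-2.55, 2.55]. Speed limits (rad/s): [2.57, 2.57, 3.14, 3.14, 3.14, 3.14].

## Interface

Orientations are given as a rotation vector (axis times angle).
In Python, from workcell import bot gives the robot as it stands.
- The arm moves only by the shell command python3 -m creep 'ROWS' [FORCE]. ROWS is JSON, a list of rows, each a list of 5 numbers: the shift along the tool's x, y, z in units of 0.05 m (1.0 is 0.05 m), then the turn about the tool's z in units of 0.1 rad (1.0 is 0.1 rad), then the opening, from 0 (shut) to 1 (fully open). In form: [[tx, ty, tz, spin, hand], ...]. A call has 1 to 20 rows; each row shifts and turns the commanded pose from where the row before left it, along the tool's axes as they then stand; what a row does not reach is not made up. A row lasts 1/8 s, in which the tool goes at most 62.5 mm and 10.7 degrees, less where a joint would pass 70% of its speed; a pose out of reach is approached as far as the arm can. A call with a number of a shift or a turn outside -1 to 1 is refused whole. A call with a gripper value outside its range is refused whole. The fingers move at their own pace and stop on an object; FORCE is the grip in N (left out, the last holds). Time passes only in rows, so rows that do not move let the fingers close. It gives the time, the measured TCP pose, the force, the opening and the grip force at its end, in the units of the state.
- bot.read_state(): the state, without advancing time (a new reading comes with each control period).
- bot.read_camera(name): name is "scene" or "top" or "wrist"; returns a dict with "pixels" (384x512x3 uint8, red, green, blue), "vfov" (degrees; the focal length in pixels is half the picture's height over the tangent of half this angle, whatever the lens; pixels are square), "cx", "cy" (the principal point, pixels), "world_to_cam" (4x4, takes a point from world to camera coordinates). Camera axes: x right, y down, z forward; pixel columns grow to the right and rows downward; lengths in m; the calibration is good to about 2 mm. The wrist camera is an equidistant fisheye: a pixel r from the principal point sees the ray r / f radians off the axis. A picture is of the moment at which its call begins. There is no depth.
- bot.finish_job(): hands the job in; it is judged then, once.
Trained networks look in a picture, given as the dict that the camera call returned (one of the last four; its "shot" number tells which), for a name from the list of things; names that differ only in an ending like _2 or _b are one class to them, and where a whole thing is asked for, a point or a joint stands for the part that bears it (a point fixed in the world has none). Each returns a list of dicts, best first, with "score" (0 to 1); they miss things now and then, are a little off and sometimes report something else, mostly with a low value. They report only what shows in the picture. A call takes as long as a camera call. They do not tell look-alikes from the thing itself.
- bot.look_for(target, picture): "bbox" ([left, top, right, bottom] in pixels, round what is visible of it).
- bot.regions_of(target, picture): "mask" (384x512 bool, what is visible of it) and "bbox" ([left, top, right, bottom] in pixels, round what is visible of it).
The state is a dict: "time": time; "q": joint angles; "joint_vel": joint speeds; "joint_torque": joint torques, N m; "tool_pos": TCP position; "tcp_rot": TCP orientation; "wrist_force": force on the tool from outside, world axes, zero at the start; "torque": the same for the moment, N m; "width": opening from 0.0 (shut) to 1.0 (fully open); "grip_force": force on a finger pad.
Only numpy, scipy, OpenCV 4.12 (cv2) and the standard library are available. Lean on these libraries where they do the work, as an engineer would, in place of code of your own. Each camera call takes 0.05 s, during which the arm holds its last target. There are 200 camera calls.

## Working session

There is one attempt and no reset: what is moved stays moved. The work goes in short steps, Python scripts to look and compute and a shell command to move; the robot and the scene stay as the last step left them, time stands still between calls to the robot, and variables do not carry over. Pictures are saved under pics/ and viewed, at most 11 in all, crops included, and the job is handed in when it is done.

```bash
mkdir -p pics; cat > h.py <<'E'
import numpy as np, cv2
from workcell import bot
def ray(p,u,v):
    f=192/np.tan(np.radians(p["vfov"])/2); M=np.array(p["world_to_cam"]); 
    d=M[:3,:3].T@np.array([(u-p["cx"])/f,(v-p["cy"])/f,1]); o=-M[:3,:3].T@M[:3,3]
    return o,d
def at(p,u,v,z):
    o,d=ray(p,u,v); return o+d*(z-o[2])/d[2]
def save(p,n): cv2.imwrite("pics/"+n,p["pixels"][:,:,::-1])
E
python3 - <<'E'
from h import *
p=bot.read_camera("top"); save(p,"top.png")
for n,z in (("seal_ring",.006),("bare_disc",.026),("finished_disc",.026)):
  for r in bot.look_for(n,p):
    b=r["bbox"]; print(n,round(r["score"],2),np.round(b),at(p,(b[0]+b[2])/2,(b[1]+b[3])/2,z).round(4))
q=bot.read_camera("scene"); save(q,"scene.png")
s=bot.read_state(); print(s["time"],s["tool_pos"],s["tcp_rot"],s["width"])
E
```

```text
seal_ring 0.64 [206. 161. 226. 185.] [0.6375 0.0762 0.006 ]
seal_ring 0.64 [135. 148. 156. 169.] [0.6745 0.2332 0.006 ]
seal_ring 0.61 [248. 134. 269. 152.] [ 0.7049 -0.0198  0.006 ]
seal_ring 0.6 [270. 215. 296. 236.] [ 0.5176 -0.0689  0.006 ]
seal_ring 0.54 [197. 123. 210. 146.] [0.7266 0.1047 0.006 ]
bare_disc 0.58 [323. 165. 390. 230.] [ 0.5742 -0.2285  0.026 ]
finished_disc 0.58 [110. 203. 177. 269.] [0.4995 0.2291 0.026 ]
0.25 [0.23873021 0.63094002 0.20628575] [-5.65126244e-01 -3.09007048e+00  1.83183094e-03] 0.9997403071398977
```

View pics/top.png

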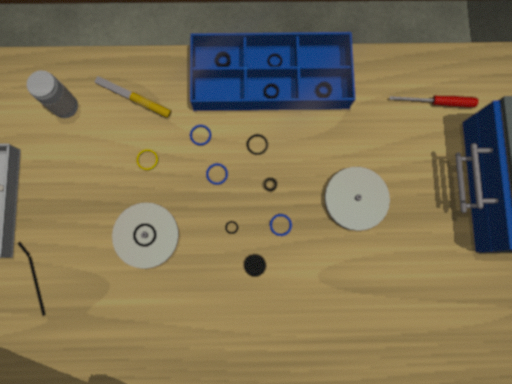

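View pics/scene.png

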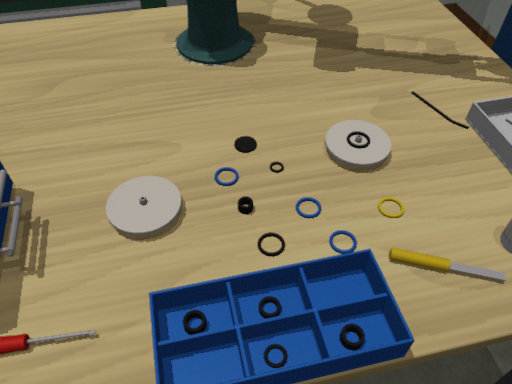

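The top view shows these candidates:
- Large black ring at (257,144).
- Blue rings at (200,135), (217,174) and (281,225), and a yellow ring at (147,160): wrong colour.
- Small black ring at (232,227), stack at (270,184) and solid blank at (255,265): wrong shape or size.
- Black rings in the blue tray: not on the bench.

Only (257,144) fits, as a large, black, open ring lying loose. The bare disc is at (357,198). The finished disc is at (145,235), with a black ring on it.

```bash
python3 - <<'E'
from h import *
from scipy.spatial.transform import Rotation as R
t=bot.read_camera("top"); s=bot.read_camera("scene")
def blob(p,u,v,w,cond):
    g=p["pixels"][v-w:v+w,u-w:u+w].astype(int); m=cond(g).astype(np.uint8)
    cs,_=cv2.findContours(m,cv2.RETR_EXTERNAL,cv2.CHAIN_APPROX_NONE); c=max(cs,key=cv2.contourArea)
    (x,y),ax,_=cv2.fitEllipse(c); return x+u-w,y+v-w,ax
for n,p,u,v in (("top",t,257,144),("scene",s,271,244)):
    x,y,ax=blob(p,u,v,20,lambda g:g.max(2)<75); print(n,"ring",x,y,ax,at(p,x,y,.004).round(4))
for n,p,u,v in (("top",t,357,198),("scene",s,145,204)):
    x,y,ax=blob(p,u,v,42,lambda g:(g.max(2)-g.min(2)<25)&(g.min(2)>110)); print(n,"disc",x,y,ax,at(p,x,y,.026).round(4))
    print("hub",at(p,358 if n=="top" else 143.5,198 if n=="top" else 201,.036).round(4))
S=bot.read_state(); print(R.from_rotvec(S["tcp_rot"]).as_matrix().round(3))
a=cv2.resize(t["pixels"][114:174,217:297],(800,600),interpolation=3); cv2.imwrite("pics/crop.png",a[:,:,::-1])
E
```

```text
top ring 256.68448638916016 143.8154525756836 (17.74669647216797, 19.20817756652832) [ 0.7042 -0.0154  0.004 ]
scene ring 270.9353942871094 244.18398666381836 (22.15398406982422, 26.17010498046875) [ 0.7045 -0.0147  0.004 ]
top disc 356.92872619628906 198.2716293334961 (60.602943420410156, 63.66630935668945) [ 0.5727 -0.2294  0.026 ]
hub [ 0.5717 -0.2292  0.036 ]
scene disc 143.07968521118164 204.0203094482422 (54.27434158325195, 75.2005844116211) [ 0.5778 -0.2303  0.026 ]
hub [ 0.5794 -0.2278  0.036 ]
[[-0.935  0.354 -0.   ]
 [ 0.354  0.935 -0.001]
 [ 0.    -0.001 -1.   ]]
```

View pics/crop.png

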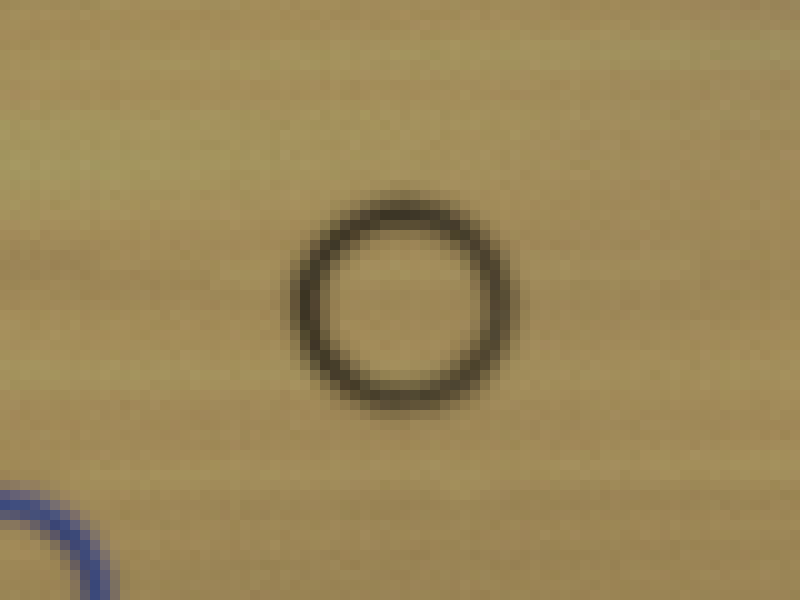

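The crop shows an open black ring centred on (257,144), so this is the right one. Moving above it.

```bash
python3 -m creep '[[-0.4,-0.26,0,0,1],[-0.8,-0.53,0,0,0.7],[-0.8,-0.53,0,0,0.7],[-0.8,-0.53,0,0,0.7],[-0.8,-0.53,0,0,0.7],[-0.8,-0.53,0,0,0.7],[-0.8,-0.53,0,0,0.7],[-0.8,-0.53,0,0,0.7],[-0.8,-0.53,0,0,0.7],[-0.8,-0.53,0,0,0.7],[-0.8,-0.53,0,0,0.7],[-0.8,-0.53,0,0,0.7],[-0.8,-0.53,0,0,0.7],[-0.8,-0.53,0,0,0.7],[-0.8,-0.53,0,0,0.7],[-0.8,-0.53,0,0,0.7],[-0.8,-0.53,0.5,0,0.7],[-0.08,-0.05,0.8,0,0.7],[0,0,0.8,0,0.7],[0,0,0,0,0.7]]' 30
cat > d.py <<'E'
import sys
from h import *
from scipy.spatial.transform import Rotation as R
S=bot.read_state(); x,y,z=map(float,sys.argv[1:4])
M=R.from_rotvec(S["tcp_rot"]).as_matrix()
print("units",(M.T@(np.array([x,y,z])-S["tool_pos"])/.05).round(3),"axes",M.round(3).tolist(),S["time"],S["wrist_force"].round(2) if hasattr(S["wrist_force"],"round") else S["wrist_force"])
E
python3 d.py 0.7044 -0.015 0.03
```

```text
time: 2.85
tool_pos: [0.7, -0.016, 0.0972]
tcp_rot: [-0.565, -3.081, 0.002]
wrist_force: [0.2, 0.3, -0.1]
width: 0.697
grip_force: 0.0
units [-0.088  0.054  1.342] axes [[-0.935, 0.355, -0.01], [0.355, 0.935, 0.0], [0.009, -0.003, -1.0]] 2.85 [ 0.2   0.3  -0.05]
```

```bash
python3 -m creep '[[-0.09,0.05,0.6,0,0.7],[0,0,0.7,0,0.7],[0,0,0,0,0.7]]'
python3 d.py 0.7044 -0.015 0.01
python3 - <<'E'
from h import *
s=bot.read_camera("scene"); w=bot.read_camera("wrist")
a=cv2.resize(s["pixels"][180:285,200:340],(560,420)); b=cv2.resize(w["pixels"],(560,420))
cv2.imwrite("pics/pre.png",cv2.resize(np.hstack([a,b]),(800,300))[:,:,::-1])
E
```

```text
time: 3.22
tool_pos: [0.7074, -0.0142, 0.0357]
tcp_rot: [-0.564, -3.086, 0.001]
wrist_force: [0.3, -0.7, -0.2]
width: 0.702
grip_force: 0.0
units [ 0.047 -0.035  0.514] axes [[-0.935, 0.354, -0.004], [0.354, 0.935, 0.0], [0.004, -0.002, -1.0]] 3.225 [ 0.31 -0.67 -0.18]
```

View pics/pre.png

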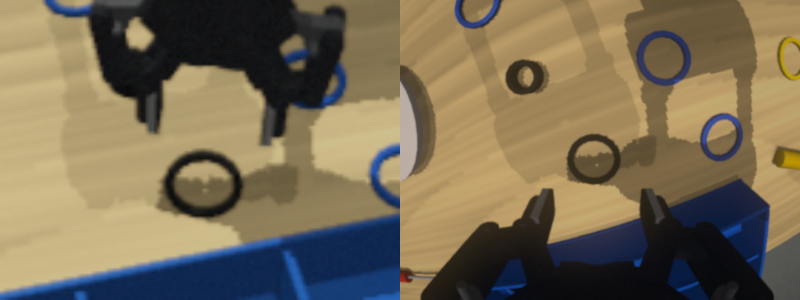

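Left half (scene camera): the ring lies below the open fingers. Right half (wrist camera): the ring is at about (247,203) in the original image, with the fingers clear of the tray. Next I check the ring position by fisheye.

```bash
python3 - <<'E'
from h import *
w=bot.read_camera("wrist")
f=192/np.tan(np.radians(w["vfov"])/2); M=np.array(w["world_to_cam"])
g=w["pixels"][160:245,200:295].astype(int)
m=((g.max(2)<72)).astype(np.uint8)
# refine with project-and-match: darkness of predicted annulus
from scipy.optimize import minimize
G=cv2.GaussianBlur(w["pixels"].max(2).astype(np.float32),(0,0),1.)
th=np.linspace(0,2*np.pi,72)
def proj(P):
    c=P@M[:3,:3].T+M[:3,3]; r=np.hypot(c[:,0],c[:,1]); a=np.arctan2(r,c[:,2])*f
    return np.c_[w["cx"]+c[:,0]/r*a,w["cy"]+c[:,1]/r*a]
def samp(x,y,r,z):
    uv=proj(np.c_[x+r*np.cos(th),y+r*np.sin(th),0*th+z]).astype(np.float32)
    return cv2.remap(G,uv[:,0],uv[:,1],1).mean()
def cost(p): return samp(*p,.022,.006)-.5*samp(*p,.029,.003)-.5*samp(*p,.014,.0)
best=min(((cost((x,y)),x,y) for x in np.arange(.685,.725,.001) for y in np.arange(-.035,.006,.001)))
print(best, w["cx"],w["cy"],f, proj(np.array([[.7044,-.015,.006]])))
E
python3 d.py 0.7044 -0.015 0.01
```

```text
(np.float32(-87.636055), np.float64(0.7010000000000001), np.float64(-0.015999999999999986)) 252.05764011174728 191.83007484073093 297.3186396354542 [[249.32853116 205.79218291]]
units [ 0.125 -0.063  0.6  ] axes [[-0.935, 0.354, 0.004], [0.354, 0.935, -0.0], [-0.004, 0.001, -1.0]] 3.375 [-0.33 -0.28  0.06]
```

```bash
for i in 1 2; do python3 -m creep '[[0,0,0,0,0.7],[0,0,0,0,0.7]]'|sed -n 1,3p; python3 d.py 0.7035 -0.015 0.01; done
```

```text
time: 3.62
tool_pos: [0.7106, -0.0141, 0.0388]
tcp_rot: [0.565, 3.088, 0.0]
units [ 0.127 -0.067  0.575] axes [[-0.935, 0.354, 0.003], [0.354, 0.935, -0.0], [-0.002, 0.001, -1.0]] 3.625 [ 0.41 -0.18  0.28]
time: 3.88
tool_pos: [0.7095, -0.014, 0.0371]
tcp_rot: [0.565, 3.09, 0.0]
units [ 0.104 -0.061  0.542] axes [[-0.935, 0.354, 0.0], [0.354, 0.935, 0.0], [-0.0, 0.0, -1.0]] 3.875 [-0.42 -0.2   0.52]
```

```bash
python3 -m creep '[[0.1,-0.06,0.2,0,0.7],[0,0,0.2,0,0.7],[0,0,0.12,0,0.7],[0,0,0,0,0.7],[0,0,0,0,0.7],[0,0,0,0,0.7]]'; python3 d.py 0.7035 -0.015 0
python3 - <<'E'
from h import *
s=bot.read_camera("scene")
a=cv2.resize(s["pixels"][200:270,225:318],(800,600),interpolation=3);cv2.imwrite("pics/pre2.png",a[:,:,::-1])
E
```

```text
time: 4.62
tool_pos: [0.7042, -0.0151, 0.0115]
tcp_rot: [0.565, 3.089, 0.0]
wrist_force: [0.6, -0.0, -1.0]
width: 0.695
grip_force: 0.0
units [ 0.015 -0.004  0.23 ] axes [[-0.935, 0.354, 0.001], [0.354, 0.935, -0.0], [-0.001, 0.0, -1.0]] 4.625 [ 0.58 -0.02 -0.97]
```

View pics/pre2.png

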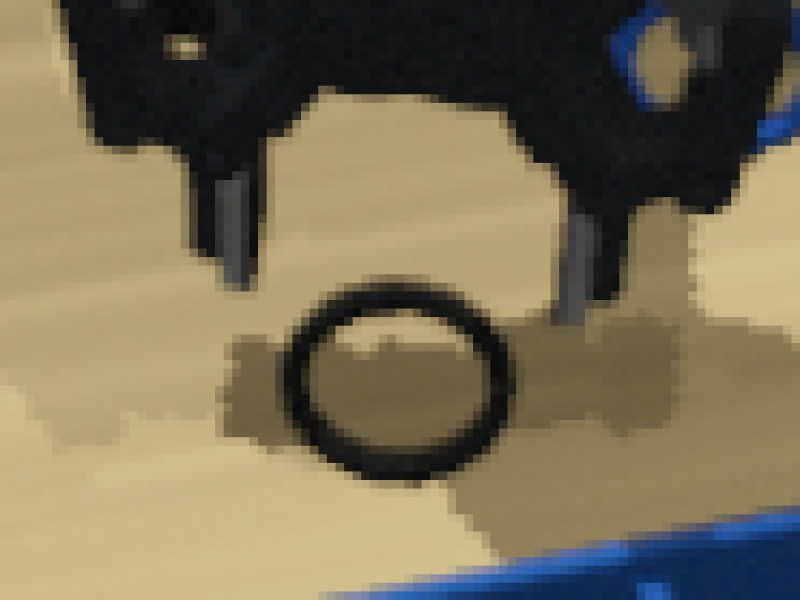

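The fingers straddle the ring with clearance on both sides, and their tips are still about 15–20 mm above the bench. I'll lower gently until they make contact.

```bash
python3 -m creep '[[0,0,0.1,0,0.66],[0,0,0.08,0,0.66],[0,0,0.04,0,0.66],[0,0,0,0,0.66],[0,0,0,0,0.66]]'|sed -n 2,5p;  python3 -m creep '[[0,0,0.04,0,0.66],[0,0,0,0,0.66]]'|sed -n 2,5p;  python3 -m creep '[[0,0,0.04,0,0.66],[0,0,0,0,0.66]]'|sed -n 1,5p
```

```text
tool_pos: [0.7038, -0.0151, 0.0]
tcp_rot: [0.565, 3.09, -0.0]
wrist_force: [-0.8, -0.2, 0.0]
width: 0.659
tool_pos: [0.7036, -0.0151, -0.0022]
tcp_rot: [-0.565, -3.09, 0.0]
wrist_force: [-0.1, 0.4, 0.3]
width: 0.659
time: 5.8
tool_pos: [0.7035, -0.0151, -0.0043]
tcp_rot: [-0.565, -3.09, 0.0]
wrist_force: [0.6, 0.1, -0.9]
width: 0.659
```

```bash
python3 -m creep '[[0,0,0.03,0,0.64],[0,0,0,0,0.64]]'|sed -n 2,5p;  python3 -m creep '[[0,0,0.02,0,0.64],[0,0,0,0,0.64]]'|sed -n 2,5p;
python3 - <<'E'
from h import *
s=bot.read_camera("scene")
a=cv2.resize(s["pixels"][200:270,225:318],(800,600),interpolation=3);cv2.imwrite("pics/pre3.png",a[:,:,::-1])
E
```

```text
tool_pos: [0.7036, -0.015, -0.0057]
tcp_rot: [-0.565, -3.09, 0.0]
wrist_force: [-0.1, 0.3, -1.4]
width: 0.64
tool_pos: [0.7036, -0.015, -0.0066]
tcp_rot: [-0.565, -3.09, 0.0]
wrist_force: [0.0, 0.6, 0.8]
width: 0.641
```

View pics/pre3.png

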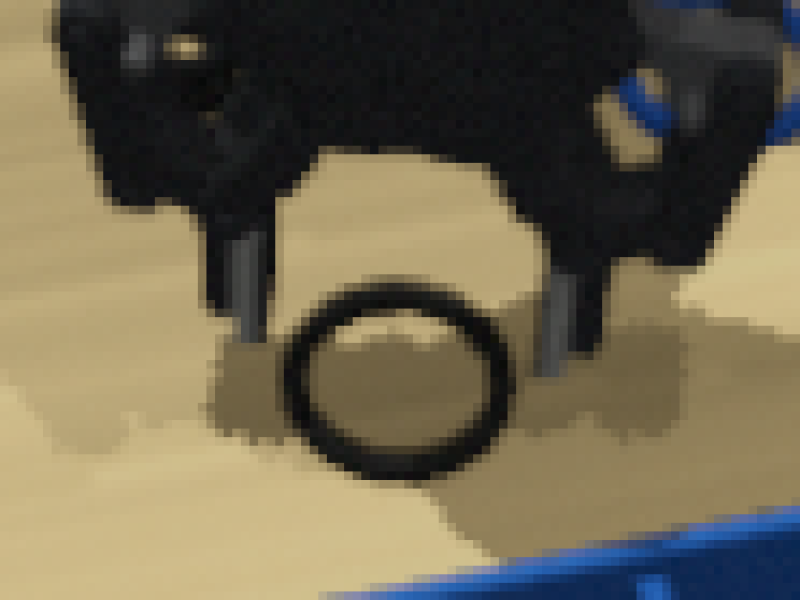

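```bash
python3 - <<'E'
from h import *
s=bot.read_camera("scene"); M=np.array(s["world_to_cam"]); f=192/np.tan(np.radians(s["vfov"])/2)
c=np.array([.7036,-.015]); tx=np.array([-.935,.354]); ty=np.array([.354,.935])
for h in (0,.005,.01,.015):
  for g in (-.03,.03):
    for e in (-.011,.011):
      P=M@np.r_[c+ty*g+tx*e,h,1]; u=s["cx"]+f*P[0]/P[2]; v=s["cy"]+f*P[1]/P[2]
      print(h,g,e,round((u-225)*8.6),round((v-200)*8.57))
S=bot.read_state();print(S["tool_pos"],S["wrist_force"])
E
```

```text
0 -0.03 -0.011 244 413
0 -0.03 0.011 258 328
0 0.03 -0.011 530 446
0 0.03 0.011 539 360
0.005 -0.03 -0.011 244 400
0.005 -0.03 0.011 258 314
0.005 0.03 -0.011 531 433
0.005 0.03 0.011 540 346
0.01 -0.03 -0.011 244 386
0.01 -0.03 0.011 258 301
0.01 0.03 -0.011 533 419
0.01 0.03 0.011 542 333
0.015 -0.03 -0.011 244 372
0.015 -0.03 0.011 258 287
0.015 0.03 -0.011 534 405
0.015 0.03 0.011 543 319
[ 0.7037235  -0.01507181 -0.00655352] [ 0.39323072 -0.21138073  0.13048624]
```

No contact yet, so I keep lowering in small steps and check the force after each one.

```bash
python3 -m creep '[[0,0,0.04,0,0.64],[0,0,0,0,0.64]]'|sed -n 2,4p;
python3 - <<'E'
from h import *
s=bot.read_camera("scene");w=bot.read_camera("wrist")
a=cv2.resize(s["pixels"][200:270,225:318],(400,300),interpolation=3)
b=cv2.resize(w["pixels"][100:370,76:436],(400,300))
cv2.imwrite("pics/pre4.png",np.hstack([a,b])[:,:,::-1])
S=bot.read_state();print(S["tool_pos"],S["wrist_force"],S["q"],w["world_to_cam"])
E
```

```text
tool_pos: [0.7035, -0.015, -0.0088]
tcp_rot: [-0.565, -3.09, 0.0]
wrist_force: [-0.4, 0.4, 0.1]
[ 0.70363901 -0.01508609 -0.00862024] [-0.22872076  0.66784224  0.32960766] [-5.68217262e-02  5.05576407e-01  1.69886348e+00 -4.23839815e-06
  9.37328376e-01 -1.26577254e+00] [[ 3.54401834e-01  9.35093187e-01  2.67993222e-04 -2.34356654e-01]
 [ 8.84961572e-01 -3.35494422e-01  3.22934219e-01 -5.98884683e-01]
 [ 3.02063498e-01 -1.14211316e-01 -9.46421375e-01 -3.81533992e-02]
 [ 0.00000000e+00  0.00000000e+00  0.00000000e+00  1.00000000e+00]]
```

View pics/pre4.png

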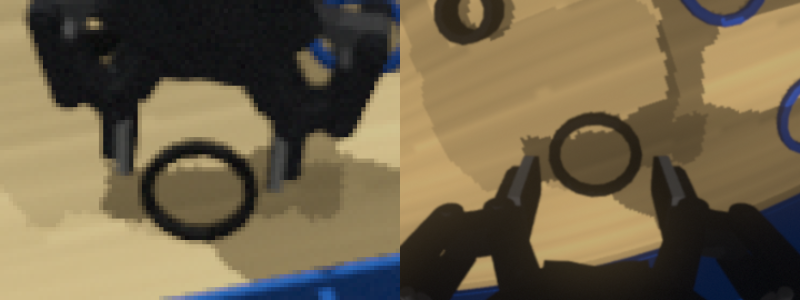

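```bash
python3 - <<'E'
from h import *
w=bot.read_camera("wrist"); M=np.array(w["world_to_cam"]); f=192/np.tan(np.radians(w["vfov"])/2)
R=M[:3,:3]; o=-R.T@M[:3,3]; print("cam",o)
c=np.array([.7036,-.015,0]); tx=np.array([-.935,.354,0]); ty=np.array([.354,.935,0])
print("cam in tool", (o-c)@tx,(o-c)@ty)
for u,v in ((195,241),(310,241),(252,238)):
  a=np.array([u-w["cx"],v-w["cy"]]); r=np.hypot(*a); t=r/f
  d=R.T@np.r_[a/r*np.sin(t),np.cos(t)]
  for e in (-.011,0,.011):
    k=(e-(o-c)@tx)/(d@tx); P=o+k*d; print(u,v,e,"z",P[2].round(4),"y",((P-c)@ty).round(4))
  P=o+d*(.004-o[2])/d[2]; print("  on bench",P.round(4))
E
```

```text
cam [0.62462373 0.01386246 0.15742635]
cam in tool 0.08406011897776897 -0.0009712026185365284
195 241 -0.011 z -0.0182 y -0.0396
195 241 0 z 0.0022 y -0.0351
195 241 0.011 z 0.0225 y -0.0306
  on bench [ 0.6904 -0.0471  0.004 ]
310 241 -0.011 z -0.0181 y 0.0383
310 241 0 z 0.0023 y 0.0337
310 241 0.011 z 0.0226 y 0.0292
  on bench [0.7145 0.0165 0.004 ]
252 238 -0.011 z -0.0233 y -0.001
252 238 0 z -0.0024 y -0.001
252 238 0.011 z 0.0185 y -0.001
  on bench [ 0.7001 -0.0147  0.004 ]
```

Both views put the fingertips about 20 mm above the bench, so the reported TCP sits well beyond the actual tips. I continue down under force watch.

```bash
for i in 1; do python3 -m creep '[[0,0,0.08,0,0.64],[0,0,0,0,0.64]]'|sed -n 2,4p; python3 -m creep '[[0,0,0.08,0,0.64],[0,0,0,0,0.64]]'|sed -n 2,4p; python3 -m creep '[[0,0,0.06,0,0.64],[0,0,0,0,0.64]]'|sed -n 1,4p; done
```

```text
tool_pos: [0.7032, -0.015, -0.0131]
tcp_rot: [-0.565, -3.089, 0.0]
wrist_force: [0.1, 0.1, -0.1]
tool_pos: [0.7033, -0.015, -0.0171]
tcp_rot: [-0.565, -3.089, 0.0]
wrist_force: [-0.7, -0.0, -0.5]
time: 7.55
tool_pos: [0.7035, -0.0151, -0.0199]
tcp_rot: [-0.565, -3.09, 0.0]
wrist_force: [-0.2, 0.4, -0.8]
```

```bash
python3 -m creep '[[0,0,0.08,0,0.64],[0,0,0.04,0,0.64],[0,0,0,0,0.64]]'|sed -n 2,4p; python3 -m creep '[[0,0,0.04,0,0.64],[0,0,0,0,0.64]]'|sed -n 1,4p
python3 - <<'E'
from h import *
s=bot.read_camera("scene");w=bot.read_camera("wrist")
a=cv2.resize(s["pixels"][200:270,225:318],(400,300),interpolation=3)
b=cv2.resize(w["pixels"][100:370,76:436],(400,300))
cv2.imwrite("pics/pre5.png",np.hstack([a,b])[:,:,::-1])
E
```

```text
tool_pos: [0.7034, -0.0151, -0.0259]
tcp_rot: [-0.565, -3.09, 0.0]
wrist_force: [-0.1, 0.4, -0.1]
time: 8.18
tool_pos: [0.7036, -0.0151, -0.0277]
tcp_rot: [-0.565, -3.09, 0.0]
wrist_force: [-0.5, -0.4, 0.1]
```

View pics/pre5.png

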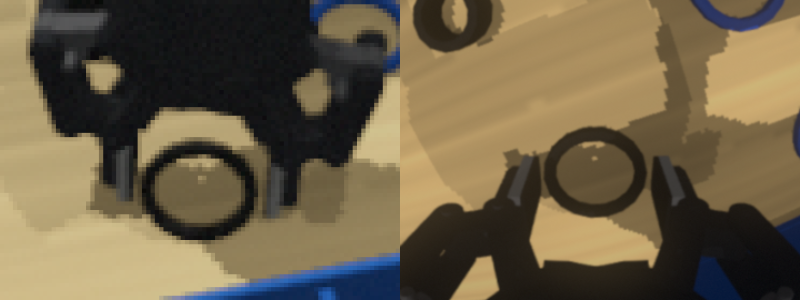

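The fingertips now straddle the ring at (200,190) in the left panel, about 5 mm above the bench. Lower 3 mm more, close, and check.

```bash
python3 -m creep '[[0,0,0.06,0,0.64],[0,0,0,0,0.64]]'|sed -n 2,4p; python3 -m creep '[[0,0,0,0,0.6],[0,0,0,0,0.55],[0,0,0,0,0.45],[0,0,0,0,0.45],[0,0,0,0,0.45]]' 30
```

```text
tool_pos: [0.7042, -0.0151, -0.0281]
tcp_rot: [0.565, 3.09, 0.0]
wrist_force: [-5.1, 1.3, 11.2]
time: 9.15
tool_pos: [0.7054, -0.0153, -0.027]
tcp_rot: [0.565, 3.087, 0.0]
wrist_force: [-3.8, 0.6, 12.2]
width: 0.568
grip_force: 33.0
```

```bash
python3 -m creep '[[0,0,-0.2,0,0.45],[0,0,-0.4,0,0.45],[0,0,-0.6,0,0.45],[0,0,-0.6,0,0.45],[0.09,-0.5,0,0,0.45],[0.14,-0.75,0,0,0.45],[0.14,-0.75,0,0,0.45],[0.14,-0.75,0,0,0.45],[0.14,-0.75,0,0,0.45],[0.14,-0.75,0,0,0.45],[0.09,-0.5,0,0,0.45],[0,0,0,0,0.45],[0,0,0,0,0.45],[0,0,0,0,0.45]]'; python3 d.py 0.575 -0.2295 0
python3 - <<'E'
from h import *
s=bot.read_camera("scene");w=bot.read_camera("wrist")
a=cv2.resize(s["pixels"][120:255,70:250],(400,300),interpolation=3)
b=cv2.resize(w["pixels"][100:370,76:436],(400,300))
cv2.imwrite("pics/held.png",np.hstack([a,b])[:,:,::-1])
E
```

```text
time: 10.9
tool_pos: [0.5786, -0.221, 0.0592]
tcp_rot: [-0.564, -3.09, -0.0]
wrist_force: [-0.4, 0.4, -0.6]
width: 0.562
grip_force: 31.0
units [ 0.006 -0.184  1.184] axes [[-0.936, 0.353, -0.0], [0.353, 0.936, 0.0], [0.0, 0.0, -1.0]] 10.9 [-0.43  0.43 -0.62]
```

View pics/held.png

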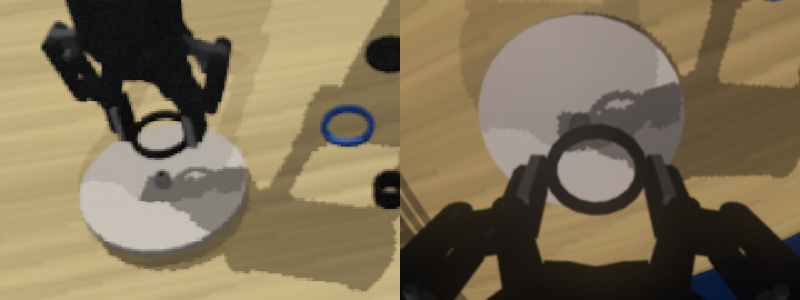

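The ring is held and level. The hub shows at panel position (575,123), which is wrist pixel (233,211). Checking its position with the wrist camera.

```bash
python3 - <<'E'
from h import *
w=bot.read_camera("wrist"); M=np.array(w["world_to_cam"]); f=192/np.tan(np.radians(w["vfov"])/2)
R=M[:3,:3]; o=-R.T@M[:3,3]
def wat(u,v,z):
  a=np.array([u-w["cx"],v-w["cy"]]); r=np.hypot(*a); t=r/f
  d=R.T@np.r_[a/r*np.sin(t),np.cos(t)]; return o+d*(z-o[2])/d[2]
print("hub",wat(233.5,211,.034))
print("ring",wat(76+.9*197,100+.9*170,.09), bot.read_state()["tool_pos"])
print("disc edges",[wat(76+.9*a,100+.9*b,.026).round(4) for a,b in ((79,112),(284,105),(180,13))])
E
python3 d.py 0.575 -0.2295 0
```

```text
hub [ 0.56955651 -0.23216592  0.034     ]
ring [ 0.57503186 -0.21972701  0.09      ] [ 0.57883652 -0.2209231   0.05941877]
disc edges [array([ 0.5424, -0.292 ,  0.026 ]), array([ 0.5859, -0.1625,  0.026 ]), array([ 0.5076, -0.2049,  0.026 ])]
units [ 0.011 -0.188  1.188] axes [[-0.936, 0.353, -0.0], [0.353, 0.936, 0.0], [0.0, 0.0, -1.0]] 11.05 [-0.18 -0.   -0.78]
```

```bash
python3 -m creep '[[0.02,-0.22,0.2,0,0.45],[0,0,0.4,0,0.45],[0,0,0.3,0,0.45],[0,0,0.05,0,0.45],[0,0,0,0,0.45],[0,0,0,0,0.45],[0,0,0,0,0.45]]'; python3 d.py 0.574 -0.231 0
python3 -m creep '[[0,0,0.08,0,0.45],[0,0,0.08,0,0.45],[0,0,0,0,0.45],[0,0,0,0,0.45]]'
python3 - <<'E'
from h import *
s=bot.read_camera("scene");w=bot.read_camera("wrist")
a=cv2.resize(s["pixels"][150:240,85:205],(400,300),interpolation=3)
b=cv2.resize(w["pixels"][100:370,76:436],(400,300))
cv2.imwrite("pics/place.png",np.hstack([a,b])[:,:,::-1])
E
```

```text
time: 11.92
tool_pos: [0.5743, -0.2318, 0.0128]
tcp_rot: [0.565, 3.089, -0.001]
wrist_force: [-0.6, 0.5, 0.2]
width: 0.563
grip_force: 31.0
units [0.012 0.012 0.256] axes [[-0.935, 0.354, 0.001], [0.354, 0.935, -0.001], [-0.001, -0.0, -1.0]] 11.925 [-0.57  0.46  0.15]
time: 12.42
tool_pos: [0.5736, -0.2315, 0.0038]
tcp_rot: [-0.565, -3.09, -0.0]
wrist_force: [0.9, -0.8, -0.8]
width: 0.565
grip_force: 31.0
```

View pics/place.png

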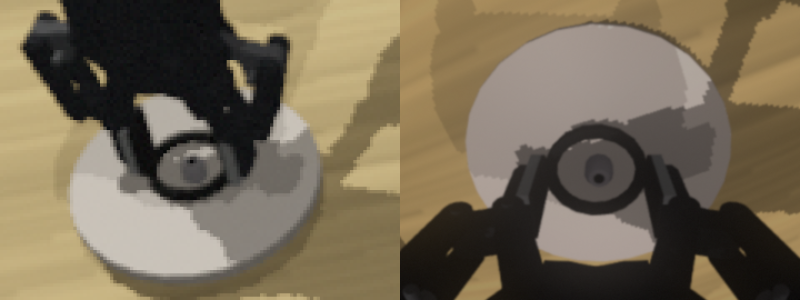

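The hub is centred inside the ring in both views. Lower the last few millimetres to contact.

```bash
python3 -m creep '[[0,0,0.06,0,0.45],[0,0,0,0,0.45],[0,0,0,0,0.45]]'|sed -n 2,4p;python3 -m creep '[[0,0,0.03,0,0.45],[0,0,0,0,0.45],[0,0,0,0,0.45]]'|sed -n 1,4p
```

```text
tool_pos: [0.5736, -0.2315, 0.0009]
tcp_rot: [-0.565, -3.09, -0.0]
wrist_force: [0.2, 0.2, -0.8]
time: 13.28
tool_pos: [0.5737, -0.2316, -0.0005]
tcp_rot: [0.565, 3.09, 0.0]
wrist_force: [0.9, 0.3, 0.3]
```

```bash
python3 -m creep '[[0,0,0.03,0,0.45],[0,0,0,0,0.45],[0,0,0,0,0.45]]'|sed -n 2,4p;python3 -m creep '[[0,0,0.02,0,0.45],[0,0,0,0,0.45],[0,0,0,0,0.45]]'|sed -n 1,4p
```

```text
tool_pos: [0.5738, -0.2316, -0.0009]
tcp_rot: [0.565, 3.09, -0.0]
wrist_force: [-2.4, 0.3, 6.2]
time: 14.02
tool_pos: [0.5739, -0.2316, -0.0009]
tcp_rot: [0.565, 3.09, -0.0]
wrist_force: [-5.3, 1.3, 11.3]
```

Contact: the ring is resting on the disc. Release slowly, then retreat straight up.

```bash
python3 -m creep '[[0,0,-0.03,0,0.57],[0,0,0,0,0.6],[0,0,0,0,0.66],[0,0,0,0,0.7],[0,0,0,0,0.7],[0,0,-0.2,0,0.7],[0,0,-0.5,0,0.7],[0,0,-1,0,0.7],[0,0,-1,0,0.7],[0.5,0.7,-0.3,0,0.7],[0.5,1,0,0,0.7],[0.5,1,0,0,0.7],[0,0.8,0,0,0.7],[0,0,0,0,0.7],[0,0,0,0,0.7]]'
python3 - <<'E'
from h import *
s=bot.read_camera("scene");w=bot.read_camera("top")
a=cv2.resize(s["pixels"][150:240,85:205],(400,300),interpolation=3)
b=cv2.resize(w["pixels"][153:243,297:417],(400,300),interpolation=3)
cv2.imwrite("pics/end.png",np.hstack([a,b])[:,:,::-1])
E
```

```text
time: 15.9
tool_pos: [0.5656, -0.0416, 0.149]
tcp_rot: [0.564, 3.09, -0.001]
wrist_force: [-0.0, -0.0, 0.0]
width: 0.696
grip_force: 0.0
```

View pics/end.png

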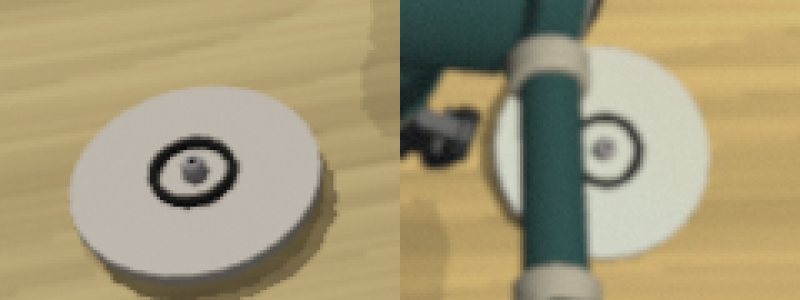

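The ring lies flat and centred round the hub at (194,171) in the scene panel, and the gripper is clear of it.

```bash
python3 -c "
from workcell import bot
print(bot.finish_job())"
```

```text
the job is handed in; nothing more can be done
None
```

The large black ring lies flat round the hub of the bare disc, the gripper has let go and moved clear, and I handed the job in at about 16 s of the 32 s allowed.

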